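# Clamp the assay plate on the plate shaker

## Task

The assay plate on the plate shaker has to be clamped before the run. Without lifting the plate, first push it straight back between its guides until it is fully home against the back stop, then push the open clamp strap round over the plate until its slot is fully seated on the stud, and finally push the upright cam lever down flat so that the strap is locked down on the plate. Do not disturb the jar, bottles, vial, trough or pipette round about.

Things in the scene. Friction and masses are not known exactly. Their poses are not given: they have to be found in the camera images.
- plate_shaker: Fixed plate shaker: white housing 215 (x) x 245 (y) x 52 mm, panel on its -x side, aluminium platform on top, upper face 64 mm above the bench, x -85 to 75 mm. Origin: underside centre, on the bench; x points from panel to back stop (the way the plate is pushed), y to the strap's pivot post. Guides beside the plate end 74 mm, the back stop (front face at x 55) 76 mm above the bench.
- well_plate: 96-well plate, loose, 86 (x) x 128 (y) x 14 mm, 40 to 85 g, on a thin mat between two side guides (1.5 mm play each side), x along the shaker's x; starts 10 to 22 mm short of home. Origin: centre of its underside, 65.5 mm above the bench: front face 43 mm from it to -x, top at 79.5 mm. Slides with about 1 N. Only to be pushed.
- plate_home (a point): Where the origin of the plate lies when the plate touches the back stop; axes as the shaker's. The plate must end less than 3 mm short of it in x.
- clamp_strap (a joint): Angle of the clamp strap on its upright pivot post, rad. 0: fully over the plate, pointing along the shaker's -y, slot stopped on the stud. Grows as it swings open to the shaker's +x (1.57: points along +x; stop at 2.0). Starts 1.0 to 1.85, must end below 0.05. Swings with under 1 N, stays where left. Steel bar 26 mm wide, z 86 to 92 mm, 180 mm from pivot to slot, 200 to its end.
- strap_flange (a point): Point on the outer face of the strap's upright flange (face spans z 86 to 110 mm above the bench, 40 to 150 mm from the pivot, along the edge away from the plate), 100 mm from the pivot, 100 mm above the bench. Site's +x points out of that face, -y along the strap to its slotted end. Pushing this face to the point's -x swings the strap over the plate. Two feet below the strap pass 1.5 mm above the plate.
- strap_pivot (a point): Axis of the strap's pivot post beside the plate (shaker's +y side), 89 mm above the bench; the post ends at 106 mm. Shaker's axes. The flange face lies 13 mm off the line from this axis to the slot.
- stud (a point): Centre of the stud at the plate's other side (shaker's -y side), 89 mm above the bench, where the strap's slot seats below the cams of the lever. Shaker's axes.
- cam_lever (a joint): Angle of the cam lever on the stud, rad: 0 upright, grows as its upper end is pushed to the shaker's +x and down; flat (stop) at 1.52. Starts 0 to 0.25, must end above 1.4. Stays where left; needs about 2 to 8 N at its end, most over the last half where the cams press the strap 3 mm down onto the plate. It clamps only a strap that is already seated below it.
- cam_axis (a point): Hinge axis of the cam lever (it lies along the shaker's y), 107 mm above the bench, on the stud. Axes as the shaker's.
- lever_end (a point): Free end of the cam lever, 58 mm from its hinge axis, mid-width. Handle: flat black bar 23 mm wide (shaker's y), 11 mm thick, from 22 to 58 mm from the axis. The point turns with the lever: z along the lever to the free end, -x the normal of the face to push.
- clamp_feet: The two black rubber feet under the strap, 32 and 148 mm from the pivot; clamped, they press on the rims at the plate's two short sides with about 6 N each (more than 3 N needed). Origin: on the pivot axis at the strap's underside.
- jar: Bystander, loose: clear jar with wide blue cap, 53 x 53 x 86 mm, on the bench at the shaker's lever side, near its front. Leave it alone. Origin: centre of its underside.
- dark_bottle: Bystander, loose: dark bottle 42 x 42 x 104 mm on the bench at the shaker's lever side, near its back. Leave it alone. Origin: centre of its underside.
- small_vial: Bystander, loose: small vial with blue cap, 22 x 22 x 54 mm, on the bench at the shaker's pivot side. Leave it alone. Origin: centre of its underside.
- pipette: Bystander, loose: pipette 279 mm long lying on the bench at the front left. Leave it alone. Origin: at its tip end, 10 mm above the bench.
- trough: Bystander, loose: cream reagent trough 56 x 150 x 40 mm at the right. Leave it alone. Origin: centre of its underside.
Mind the look-alikes: they are no part of the job. Leave any grey or purple look-alike of the well_plate alone.

How it is judged:
By the outcome, as a careful person would: the job done as asked, in the order asked, and still so for the second after the job is handed in, with the robot touching nothing.
It also fails if it takes over 64 s, if anything falls off the work surface, if the arm or the gripper's body presses on something with over 40 N, if the wrist force passes 120 N, or if a joint passes its speed limit or range.

## Robot

A 7-joint arm with a two-finger parallel gripper is mounted at the origin on a cart in front of the work surface, level with it; the furniture and walls round the work are solid. World frame = base frame: x ahead of the robot, y to its left, z up, the work surface at z = 0. Lengths are in m, angles in rad, forces in N, time in s.
With the tool pointing down it reaches from about 0.425 to 0.825 m from the base axis. Payload 3.6 kg.
Tool frame: the origin (TCP) lies midway between the tips of the shut fingers; the grasp point (between the pads) lies 19 mm behind it; z points along the fingers, y is the direction in which the jaws open and shut (so a half turn about z gives the same grasp; the last joint's range is limited). The gripper opens to 93 mm and grips with 3 to 60 N. Pads are 15 mm wide; open, the fingers measure 128 mm over their backs; the gripper's body (75 mm by 188 mm) begins 65 mm behind the grasp point.
Start: joints at [-1.373, 0.615, -0.013, 1.423, 0.008, 1.103, -0.04], TCP at [0.145, 0.634, 0.219] pointing down, gripper open.
Joint ranges: [-3.12, 3.12], [-0.3, 2.06], [-1.34, 1.32], [0.26, 2.42], [-1.36, 4.5], [0.01, 1.98], [-2.84, 2.84]. Speed limits (rad/s): [2.79, 2.79, 3.14, 3.14, 3.14, 3.14, 3.14].

## Interface

Orientations are given as a unit quaternion [w, x, y, z].
In Python, from bench import ctrl gives the robot as it stands. Calls block until the motion is done:
- ctrl.move_pose(position, orientation): joint-space move of the TCP to a pose.
- ctrl.movel(position, attitude=None, rate=0.15): straight line of the TCP; attitude=None keeps the orientation; rate is the mean speed in m/s.
- ctrl.movej(angles): joint-space move.
- ctrl.move_gripper(opening, squeeze=None): opening from 0.0 (shut) to 1.0 (fully open); squeeze is the grip in N (None keeps the last); returns when the fingers have stopped.
- ctrl.pause(seconds).
- ctrl.ik(position, orientation): joint angles nearest the present ones, or None.
- ctrl.get_obs(): the state.
- ctrl.get_image(name): name is "scene" or "top"; returns a dict with "frame" (384x512x3 uint8, red, green, blue), "z_map" (384x512 float32, m along the optical axis (not along the pixel's ray), 0 where there is no reading), "vfov" (degrees; the focal length in pixels is half the picture's height over the tangent of half this angle, whatever the lens; pixels are square), "cx", "cy" (the principal point, pixels), "world_to_cam" (4x4, takes a point from world to camera coordinates). Camera axes: x right, y up, looking along -z (the intrinsics and any distortion apply to the point x, -y, -z); pixel columns grow to the right and rows downward; lengths in m; the calibration is good to about 2 mm. A picture is of the moment at which its call begins.
A pose or a line that the arm cannot do raises ctrl.MotionError and nothing moves.
- ctrl.hand_in(): hands the job in, once; it reports no verdict.
Trained networks look in a picture, given as the dict that the camera call returned (one of the last four; its "shot" number tells which), for a name from the list of things; names that differ only in an ending like _2 or _b are one class to them, and where a whole thing is asked for, a point or a joint stands for the part that bears it (a point fixed in the world has none). Each returns a list of dicts, best first, with "p" (0 to 1); they miss things now and then, are a little off and sometimes report something else, mostly with a low value. They report only what shows in the picture. A call takes as long as a camera call. They do not tell look-alikes from the thing itself.
- ctrl.recognise(target, picture): "bbox" ([centre column, centre row, width, height] in pixels, round what is visible of it).
- ctrl.pinpoint(target, picture): "uv" ([column, row] in pixels: a listed point, or the origin of a listed thing).
The state is a dict: "clock": time; "q": joint angles; "dq": joint speeds; "tau": joint torques, N m; "position": TCP position; "tool_rot": TCP orientation; "wrist_force": force on the tool from outside, world axes, zero at the start; "wrist_torque": the same for the moment, N m; "finger_gap": opening from 0.0 (shut) to 1.0 (fully open).
Only numpy, scipy, OpenCV 4.12 (cv2) and the standard library are available. Lean on these libraries where they do the work, as an engineer would, in place of code of your own. Each camera call takes 0.05 s, during which the arm holds its last target. There are 200 camera calls.

## Working session

There is one attempt and no reset: what is moved stays moved. The work goes in short steps, each a Python script; the robot and the scene stay as the last script left them, time stands still between calls to the robot, and variables do not carry over. Pictures are saved under pics/ and viewed, about 8 in all and at most 12, crops included, and the job is handed in when it is done.

```bash
ls; mkdir -p pics; cat > h.py <<'E'
import numpy as np, cv2
from bench import ctrl
def shot(n,tag):
    p=ctrl.get_image(n); cv2.imwrite(f'pics/{tag}.png',cv2.cvtColor(p['frame'],cv2.COLOR_RGB2BGR)); return p
def f(p): return p['frame'].shape[0]/2/np.tan(np.radians(p['vfov'])/2)
def ray(p,uv):
    T=np.linalg.inv(p['world_to_cam']); d=np.array([(uv[0]-p['cx'])/f(p),-(uv[1]-p['cy'])/f(p),-1.])
    return T[:3,3],T[:3,:3]@d
def atz(p,uv,z):
    o,d=ray(p,uv); return o+d*(z-o[2])/d[2]
def proj(p,X):
    c=p['world_to_cam']@np.r_[X,1]; return np.array([p['cx']+f(p)*c[0]/-c[2], p['cy']-f(p)*c[1]/-c[2]])
def cloud(p):
    v,u=np.nonzero(p['z_map']>0); z=p['z_map'][v,u]; c=np.c_[(u-p['cx'])/f(p)*z,-(v-p['cy'])/f(p)*z,-z,np.ones(len(z))]
    return (c@np.linalg.inv(p['world_to_cam']).T)[:,:3],u,v
E
python3 - <<'E'
from h import *
Z=dict(plate_shaker=0,well_plate=.0655,plate_home=.0655,strap_flange=.1,strap_pivot=.089,stud=.089,cam_axis=.107,lever_end=.163,clamp_feet=.086,jar=0,dark_bottle=0,small_vial=0,pipette=.01,trough=0)
for n in('top','scene'):
    p=shot(n,n+'0'); print(n,p.keys(),p['vfov'],p['cx'],p['cy'],np.linalg.inv(p['world_to_cam'])[:3,3].round(3))
    for t,z in Z.items():
        r=ctrl.pinpoint(t,p)
        print(t,[(np.round(a['p'],2),np.round(a['uv']),atz(p,a['uv'],z).round(4)[:2]) for a in r[:3]])
print(ctrl.get_obs())
E
```

```text
pics
top dict_keys(['frame', 'z_map', 'vfov', 'cx', 'cy', 'world_to_cam', 'shot']) 48.60402734509731 253.3219234347818 195.1165992088153 [0.387 0.041 1.704]
plate_shaker [(np.float64(0.93), array([255., 190.]), array([0.5642, 0.0501]))]
well_plate [(np.float64(0.87), array([256., 189.]), array([0.5581, 0.0459])), (np.float64(0.75), array([184., 209.]), array([0.4836, 0.3266]))]
plate_home [(np.float64(0.91), array([250., 188.]), array([0.5627, 0.0691]))]
strap_flange [(np.float64(0.83), array([234., 162.]), array([0.6623, 0.1304]))]
strap_pivot [(np.float64(0.6), array([232., 188.]), array([0.5603, 0.1386]))]
stud []
cam_axis [(np.float64(0.55), array([277., 187.]), array([ 0.5623, -0.0321]))]
lever_end [(np.float64(0.37), array([281., 178.]), array([ 0.5879, -0.0447]))]
clamp_feet [(np.float64(0.55), array([234., 159.]), array([0.674 , 0.1311])), (np.float64(0.17), array([251., 185.]), array([0.5743, 0.0655]))]
jar []
dark_bottle [(np.float64(0.71), array([301., 205.]), array([ 0.4986, -0.1332])), (np.float64(0.51), array([296., 169.]), array([ 0.6463, -0.1133]))]
small_vial [(np.fl
[... 1733 characters left out ...]
, 'q': array([-1.37250163,  0.61492223, -0.01260168,  1.42341293,  0.00810885,
        1.10340601, -0.04036005]), 'dq': array([ 8.47561129e-04,  4.29194496e-04, -4.26058727e-04,  1.83569659e-03,
        1.36663365e-03, -5.87651122e-05,  1.89591556e-03]), 'tau': array([-2.17935280e-04, -4.58813703e+01,  2.09113969e-01, -1.66031241e+01,
       -6.10496826e-02,  1.31607108e-02,  3.68164422e-05]), 'position': array([0.14485902, 0.63361347, 0.21862147]), 'tool_rot': array([-1.89468189e-05,  1.12117273e-01,  9.93694981e-01, -4.76400013e-05]), 'wrist_force': array([-0.11604486,  0.18719675,  0.19919224]), 'wrist_torque': array([0.02952151, 0.01183715, 0.018652  ]), 'finger_gap': 0.9977992544050278}
```

```bash
python3 - <<'E'
import cv2
a=cv2.imread('pics/top0.png')[110:260,170:340]; b=cv2.imread('pics/scene0.png')[120:270,180:350]
cv2.imwrite('pics/c0.png',cv2.vconcat([cv2.resize(x,None,fx=4,fy=4,interpolation=2)[0:600] for x in (a,)]))
cv2.imwrite('pics/c1.png',cv2.resize(b,None,fx=4,fy=4,interpolation=2))
E
```

```text
(no output)
```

View pics/c0.png

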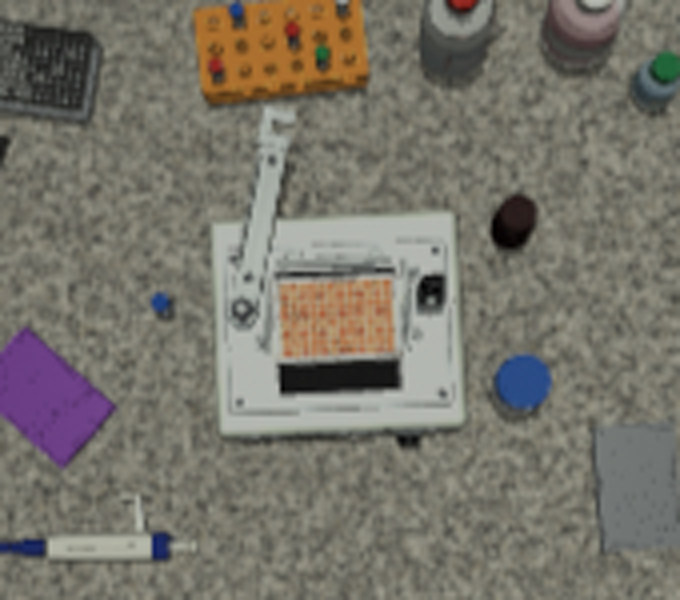

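View pics/c1.png

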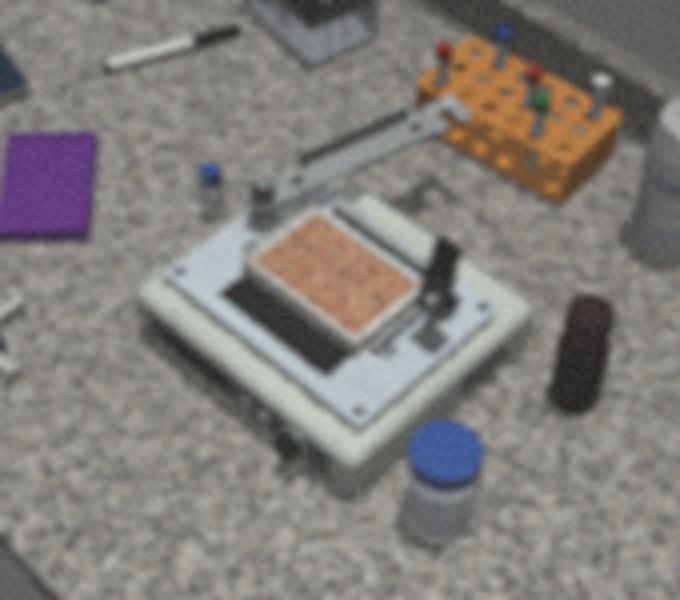

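View pics/scene0.png

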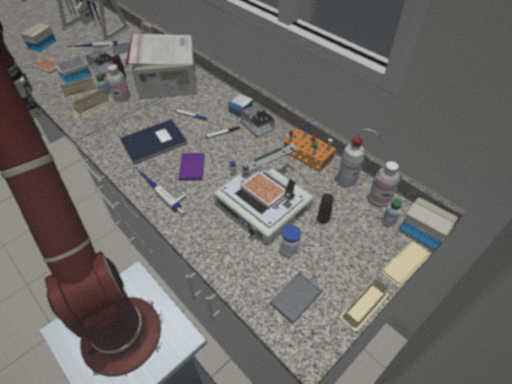

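The overview shows the orange assay plate on the shaker near the image centre, with the strap open at about 1.4 to 1.5 rad. The lever is upright at its right (top ~(277,183) px), the jar and dark bottle are to the right, and the vial is at the left. Next I'll fit the shaker pose from the depth maps.

```bash
python3 - <<'E'
from h import *
for n in('top','scene'):
    p=ctrl.get_image(n); P,u,v=cloud(p)
    b=P[(abs(P[:,0]-.56)<.3)&(abs(P[:,1]-.05)<.3)]
    print(n,len(b),'bench z',np.percentile(b[:,2],[2,25,50]).round(4))
    def box(m,t):
        q=b[m]; 
        if len(q)<3: print(t,len(q));return
        r=cv2.minAreaRect((q[:,:2]*1000).astype(np.float32)); print(t,len(q),np.round(r[0],1),np.round(r[1],1),round(r[2],1))
    near=(abs(b[:,0]-.56)<.16)&(abs(b[:,1]-.05)<.16)
    inn=near&(abs(b[:,0]-.56)<.12)&(abs(b[:,1]-.05)<.14)
    box(inn&(b[:,2]>.045)&(b[:,2]<.075),'housing')
    box(inn&(b[:,2]>.058)&(b[:,2]<.070),'platform')
    box(inn&(b[:,2]>.0765)&(b[:,2]<.083)&(abs(b[:,1]-.05)<.07)&(b[:,0]<.62),'plate')
    s=b[(b[:,2]>.084)&(b[:,2]<.115)&(b[:,0]>.55)&(b[:,1]>.08)&(b[:,0]<.78)&(b[:,1]<.2)]
    print('strap n',len(s)); 
    if len(s)>5: print(cv2.minAreaRect((s[:,:2]*1000).astype(np.float32)), s[np.argsort(s[:,0])][::max(1,len(s)//12)].round(3).tolist())
    l=b[inn&(b[:,2]>.095)&(b[:,1]<0.02)]; print('lever',l[np.argsort(l[:,2])][::max(1,len(l)//14)].round(3).tolist())
    t=P[(P[:,2]>.14)&(abs(P[:,0]-.6)<.2)&(abs(P[:,1])<.25)]; print('tall',len(t), t[:,:].min(0).round(2) if len(t) else 0,t.max(0).round(2) if len(t) else 0)
E
```

```text
top 22619 bench z [-0.0082 -0.002   0.0018]
housing 2477 [553.7  55.2] [215.3 243.9] 1.9
platform 1190 [554.4  57.1] [198.4 231.2] 1.4
plate 382 [565.9  52.1] [ 99.7 130.3] 2.6
strap n 381
((655.0537719726562, 126.60527801513672), (57.53773498535156, 211.08001708984375), 88.26991271972656) [[0.55, 0.146, 0.092], [0.568, 0.146, 0.102], [0.585, 0.15, 0.092], [0.604, 0.138, 0.094], [0.62, 0.127, 0.088], [0.635, 0.123, 0.089], [0.652, 0.141, 0.103], [0.669, 0.115, 0.091], [0.685, 0.123, 0.093], [0.7, 0.107, 0.093], [0.717, 0.126, 0.089], [0.733, 0.122, 0.088], [0.755, 0.107, 0.092]]
lever [[0.578, -0.021, 0.096], [0.565, -0.044, 0.105], [0.565, -0.028, 0.111], [0.568, -0.043, 0.115], [0.564, -0.035, 0.119], [0.571, -0.024, 0.127], [0.577, -0.046, 0.136], [0.573, -0.042, 0.138], [0.576, -0.042, 0.147], [0.575, -0.03, 0.153], [0.578, -0.03, 0.157], [0.582, -0.027, 0.159], [0.581, -0.045, 0.161], [0.577, -0.037, 0.163]]
tall 27 [ 0.57 -0.05  0.14] [ 0.59 -0.02  0.17]
scene 34816 bench z [-0.7126 -0.0016  0.0008]
housing 2853 [556.1  54.8] [217.7 245.2] 2.6
platform 1491 [553.4  56. ] [163.2
[... 197 characters left out ...]
, 0.146, 0.108], [0.592, 0.134, 0.091], [0.612, 0.141, 0.09], [0.626, 0.141, 0.09], [0.64, 0.142, 0.094], [0.655, 0.129, 0.093], [0.669, 0.138, 0.1], [0.685, 0.136, 0.109], [0.699, 0.117, 0.094], [0.714, 0.103, 0.089], [0.735, 0.123, 0.094], [0.759, 0.118, 0.092]]
lever [[0.575, -0.045, 0.096], [0.578, -0.046, 0.103], [0.587, -0.045, 0.109], [0.566, -0.044, 0.111], [0.584, -0.043, 0.114], [0.574, -0.036, 0.117], [0.574, -0.027, 0.122], [0.575, -0.042, 0.129], [0.574, -0.046, 0.134], [0.575, -0.03, 0.138], [0.581, -0.043, 0.143], [0.578, -0.037, 0.15], [0.583, -0.037, 0.154], [0.579, -0.028, 0.159], [0.586, -0.033, 0.162], [0.58, -0.027, 0.165]]
tall 63 [ 0.58 -0.05  0.14] [ 0.59 -0.02  0.17]
```

```bash
cat >> h.py <<'E'
from scipy.spatial.transform import Rotation as Ro
C=np.array([.555,.055]); YAW=.042
def W(x,y,z):
    c,s=np.cos(YAW),np.sin(YAW); return np.array([C[0]+c*x-s*y,C[1]+s*x+c*y,z])
def S(P):
    c,s=np.cos(YAW),np.sin(YAW); d=np.atleast_2d(P)[:,:2]-C; return np.c_[d[:,0]*c+d[:,1]*s,-d[:,0]*s+d[:,1]*c]
def down(a):  # jaw (tool y) at world angle a, tool z down
    y=np.array([np.cos(a),np.sin(a),0]); z=np.array([0,0,-1.]); q=Ro.from_matrix(np.c_[np.cross(y,z),y,z]).as_quat()
    return q[[3,0,1,2]]
PIV=np.array([.012,.090])
def strap_tcp(phi,r,off): # shaker xy of point r along strap, off outside the flange-line
    u=np.array([np.sin(phi),-np.cos(phi)]); n=np.array([np.cos(phi),np.sin(phi)])
    return PIV+r*u+off*n
def F(): return np.round(ctrl.get_obs()['wrist_force'],1)
E
python3 - <<'E'
from h import *
for n in('top','scene'):
    p=ctrl.get_image(n); P,u,v=cloud(p); s=S(P); z=P[:,2]
    pl=(abs(z-.0795)<.003)&(abs(s[:,1])<.05)&(abs(s[:,0])<.09); print(n,'plate x',np.percentile(s[pl,0],[1,5,50,95,99]).round(4), 'front?')
    plA=(z>.072)&(z<.083)&(abs(s[:,1])<.05)&(s[:,0]<0); print(' front min',np.sort(s[plA,0])[:25:3].round(4))
    po=(z>.097)&(z<.109)&(abs(s[:,0]-.012)<.013)&(abs(s[:,1]-.09)<.03); print(' post',po.sum(),s[po].mean(0).round(4))
    st=(z>.084)&(z<.095)&(s[:,0]>.07)&(s[:,0]<.2)&(abs(s[:,1]-.07)<.05); k=np.polyfit(s[st,0],s[st,1],1); print(' strap',st.sum(),k.round(4),'angle',1.5708+np.arctan(k[0]),'y at .012',np.polyval(k,.012).round(4))
    fl=(z>.098)&(z<.113)&(s[:,0]>.05)&(s[:,0]<.2)&(abs(s[:,1]-.07)<.06);print(' flange',fl.sum(),np.polyfit(s[fl,0],s[fl,1],1).round(3) if fl.sum()>3 else '')
    le=(z>.112)&(z<.18)&(abs(s[:,0]-.012)<.04)&(abs(s[:,1]+.09)<.04); k=np.polyfit(z[le],s[le,0],1); print(' lever y',s[le,1].mean().round(4),'x@107,150',np.polyval(k,[.107,.150]).round(4))
A=W(-.1,0,.25)
for nm,pos,a in [('lift',[.145,.634,.32],0),('pre',A,YAW),('pre',A,YAW+np.pi)]:
    q=ctrl.get_obs()['tool_rot'] if nm=='lift' else down(a)
    r=ctrl.ik(pos,q); print(nm,None if r is None else r.round(2))
for add in (0,np.pi):
  for phi in(1.75,1.3,.8,.4,0):
    xy=strap_tcp(phi,.1,.022); r=ctrl.ik(W(*xy,.097),down(YAW+phi-np.pi/2+add)); print(phi,add,None if r is None else r.round(2))
E
```

```text
top plate x [-0.0383 -0.036   0.0044  0.0555  0.059 ] front?
 front min [-0.5336 -0.5063 -0.5017 -0.0757 -0.0646 -0.056  -0.0399 -0.0389 -0.0383]
 post 23 [0.0121 0.0889]
 strap 187 [-0.2059  0.0876] angle 1.3677644511285514 y at .012 0.0852
 flange 31 [-0.282  0.106]
 lever y -0.0894 x@107,150 [0.0063 0.0182]
scene plate x [-0.036  -0.034   0.0041  0.0443  0.0605] front?
 front min [-0.4995 -0.0374 -0.0365 -0.036  -0.0359 -0.0357 -0.0355 -0.0354 -0.0352]
 post 27 [0.0142 0.0881]
 strap 232 [-0.2357  0.0922] angle 1.3392970026496074 y at .012 0.0894
 flange 90 [-0.242  0.105]
 lever y -0.0916 x@107,150 [0.0119 0.0215]
lift [-1.37  0.55 -0.01  1.25  0.    1.34 -0.04]
pre [-0.55  0.31  0.52  1.92 -0.19  0.96  0.1 ]
pre [ 0.62  0.49 -1.14  1.88  0.5   1.1   2.47]
1.75 0 [-0.48  0.8   0.32  1.46 -0.29  0.93  0.14]
1.3 0 [-0.48  0.82  0.44  1.46 -0.4   0.95 -0.16]
0.8 0 [-0.48  0.81  0.56  1.54 -0.5   0.93 -0.49]
0.4 0 [-0.5   0.8   0.64  1.63 -0.57  0.91 -0.77]
0 0 [-0.54  0.77  0.72  1.75 -0.64  0.87 -1.06]
1.75 3.141592653589793 [-0.05  0.83 -0.51  1.44  0.45  0.98  2.7 ]
1.3 3.141592653589793 [-0.04  0.81 -0.38  1.45  0.34  0.95  2.4 ]
0.8 3.141592653589793 [-0.05  0.76 -0.24  1.52  0.21  0.88  2.06]
0.4 3.141592653589793 [-0.07  0.71 -0.12  1.62  0.11  0.82  1.78]
0 3.141592653589793 [-0.1   0.66 -0.02  1.73  0.02  0.75  1.48]
```

```bash
python3 - <<'E'
from h import *
q=down(YAW)
ctrl.move_gripper(0.0,20)
o=ctrl.get_obs(); ctrl.movel([.145,.634,.32],rate=.25)
ctrl.move_pose(W(-.08,0,.25),q)
ctrl.movel(W(-.08,0,.10),rate=.2); ctrl.movel(W(-.08,0,.0725),rate=.06)
f0=ctrl.get_obs()['wrist_force']; print(ctrl.get_obs()['clock'],f0,S(ctrl.get_obs()['position'])) 
ctrl.movel(W(-.055,0,.0725),rate=.04)
for x in np.arange(-.054,-.0349,.001):
    ctrl.movel(W(x,0,.0725),rate=.03); o=ctrl.get_obs(); fx=(o['wrist_force']-f0)[0]
    print(round(x,3),S(o['position']).round(4)[0],fx.round(2))
    if fx<-7: break
p=shot('scene','a1'); s=shot('top','a2'); print(o['clock'])
E
```

```text
7.6083 [-0.3533621   0.74815337  0.6005586 ] [[-0.08006216 -0.00012808]]
-0.054 [-0.0541  0.    ] -0.36
-0.053 [-0.053  0.   ] -0.04
-0.052 [-0.0519  0.    ] 0.38
-0.051 [-0.0509 -0.    ] 0.06
-0.05 [-0.0499 -0.    ] 1.12
-0.049 [-0.049  0.   ] 0.28
-0.048 [-0.048 -0.   ] 0.25
-0.047 [-0.0469  0.    ] 0.54
-0.046 [-0.0459 -0.    ] -0.75
-0.045 [-0.0448 -0.    ] 0.41
-0.044 [-0.0438  0.    ] 0.41
-0.043 [-0.0429  0.    ] 0.03
-0.042 [-0.0419  0.    ] 0.13
-0.041 [-0.0409  0.    ] 0.89
-0.04 [-0.0399  0.    ] 0.0
-0.039 [-0.0389  0.    ] -0.01
-0.038 [-0.0387  0.0002] -1.39
-0.037 [-0.0384  0.0003] -3.65
-0.036 [-0.0383  0.0003] -5.18
-0.035 [-0.0383  0.0003] -7.15
13.3833
```

```bash
python3 - <<'E'
from h import *
ctrl.movel(W(-.06,0,.0725),rate=.06); ctrl.movel(W(-.06,0,.2),rate=.2)
p=ctrl.get_image('top'); P,u,v=cloud(p); s=S(P); z=P[:,2]
m=(abs(z-.0795)<.003)&(abs(s[:,1])<.05)&(abs(s[:,0])<.09); print('plate front',np.percentile(s[m,0],[1,5]).round(4))
def go(phi,off,z,rate=.12): ctrl.movel(W(*strap_tcp(phi,.1,off),z),down(YAW+phi-np.pi/2),rate=rate)
ctrl.move_pose(W(*strap_tcp(1.75,.1,.0205),.2),down(YAW+1.75-np.pi/2))
go(1.75,.0205,.097,.15); f0=ctrl.get_obs()['wrist_force']
def rep(phi):
    o=ctrl.get_obs(); f=o['wrist_force']-f0; n=np.array([np.cos(phi+YAW),np.sin(phi+YAW)])
    ft=f[:2]@n; print(round(phi,3),o['clock'],S(o['position']).round(4)[0],'fn',ft.round(2),f.round(1)); return ft
for phi in np.arange(1.6,.09,-.15):
    go(phi,.0205,.097)
    if rep(phi)>10: raise SystemExit('blocked')
for phi in np.arange(.08,-.061,-.01):
    go(phi,.0205,.097,.05)
    if rep(phi)>6: break
p=shot('scene','b1'); s=shot('top','b2')
E
python3 -c "
import cv2
a=cv2.imread('pics/b1.png')[130:250,200:340]
cv2.imwrite('pics/b1c.png',cv2.resize(a,None,fx=5,fy=5,interpolation=2))"
```

```text
plate front [0.0212 0.0257]
1.6 16.8667 [0.1122 0.1126] fn -1.24 [-0.  -1.2 -0.4]
1.45 17.1667 [0.1138 0.0984] fn 0.15 [-0.3  0.2 -0.3]
1.3 17.4667 [0.1138 0.0834] fn -0.76 [-0.1 -0.8 -1. ]
1.15 17.7667 [0.1116 0.0683] fn -0.48 [ 0.2 -0.6 -0.8]
1.0 18.0667 [0.1073 0.0536] fn -1.02 [ 0.3 -1.4 -1.4]
0.85 18.3667 [0.1008 0.0398] fn -0.37 [ 0.3 -0.7 -0.3]
0.7 18.6667 [0.0923 0.0272] fn -1.52 [-1.  -1.2 -0.6]
0.55 18.9667 [0.082  0.0159] fn -0.15 [ 1.1 -1.8 -0.9]
0.4 19.2667 [0.0702 0.0064] fn 0.07 [ 0.7 -1.3 -0.3]
0.25 19.5667 [ 0.057  -0.0013] fn -0.45 [-0.1 -1.2 -0.4]
0.1 19.8667 [ 0.0429 -0.007 ] fn 0.16 [ 0.4 -1.9  0.1]
0.08 20.1167 [ 0.0409 -0.0078] fn -0.07 [ 0.1 -1.1 -0.5]
0.07 20.3667 [ 0.0397 -0.0081] fn 0.27 [ 0.4 -0.9 -1. ]
0.06 20.6167 [ 0.0388 -0.0083] fn 0.72 [ 0.8 -1.1 -1.3]
0.05 20.8667 [ 0.0382 -0.0085] fn 2.5 [ 2.5  0.3 -0.6]
0.04 21.1167 [ 0.0374 -0.0087] fn 4.93 [ 4.8  1.4 -1.6]
0.03 21.3667 [ 0.0368 -0.0088] fn 6.53 [ 6.4  1.7 -2.5]
```

View pics/b1c.png

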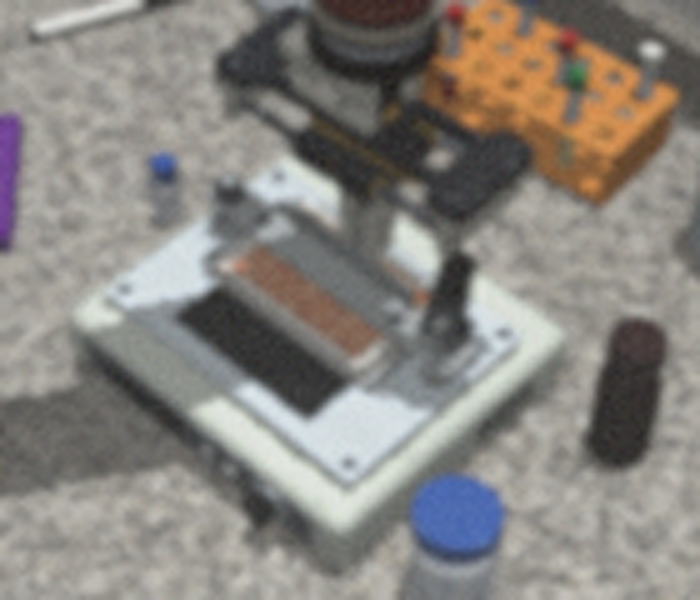

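The strap is now over the plate, with its end at the lever (crop ~(440,330)) and the plate back. The force is rising, so I'll press on to confirm it's a hard stop.

```bash
cat > st.py <<'E'
from h import *
def strapang():
  for n in('scene','top'):
    p=ctrl.get_image(n); P,u,v=cloud(p); s=S(P); z=P[:,2]
    st=(z>.082)&(z<.096)&(abs(s[:,0]-.012)<.03)&(s[:,1]<.07)&(s[:,1]>-.055)
    if st.sum()<20: print(n,'few',st.sum()); continue
    k=np.polyfit(s[st,1],s[st,0],1)
    fl=(z>.099)&(z<.114)&(abs(s[:,0]-.025)<.02)&(s[:,1]<.05)&(s[:,1]>-.06)
    kf=np.polyfit(s[fl,1],s[fl,0],1) if fl.sum()>8 else None
    m=(abs(z-.0795)<.003)&(abs(s[:,1])<.05)&(s[:,0]<0)&(s[:,0]>-.05)
    print(n,st.sum(),'strap ang',-np.arctan(k[0]).round(3),'x@y=-.09,0,.09',np.polyval(k,[-.09,0,.09]).round(4),'flange',fl.sum(),kf,'plate front',np.percentile(s[m,0],[1,5,10]).round(4) if m.sum()>9 else m.sum())
E
python3 - <<'E'
from st import *
f0=0
for phi in np.arange(.02,-.05,-.01):
    ctrl.movel(W(*strap_tcp(phi,.1,.0205),.097),down(YAW+phi-np.pi/2),rate=.05)
    o=ctrl.get_obs(); f=o['wrist_force']; print(round(phi,3),S(o['position']).round(4)[0],f.round(1))
    if f[0]>13: break
ctrl.movel(W(*strap_tcp(.2,.1,.03),.097),rate=.1); ctrl.movel(W(*strap_tcp(.2,.1,.03),.2),rate=.2)
print(F())
ctrl.move_pose(W(.09,.17,.32),down(YAW)); strapang(); print(ctrl.get_obs()['clock'])
a=shot('scene','c1')['frame'][130:250,200:340]; b=shot('top','c2')['frame'][155:225,215:295]
cv2.imwrite('pics/c1c.png',cv2.resize(a,None,fx=5,fy=5,interpolation=2)[:,:,::-1]); cv2.imwrite('pics/c2c.png',cv2.resize(b,None,fx=8,fy=8,interpolation=2)[:,:,::-1])
E
```

```text
0.02 [ 0.0364 -0.0089] [ 5.7  2.3 -1.4]
0.01 [ 0.036 -0.009] [ 6.6  1.5 -1.6]
0.0 [ 0.0356 -0.0092] [ 7.7  3.1 -2.5]
-0.01 [ 0.0351 -0.0092] [ 7.8  3.8 -2.3]
-0.02 [ 0.0347 -0.0093] [ 9.7  3.7 -1.7]
-0.03 [ 0.0343 -0.0094] [10.   3.8 -2.9]
-0.04 [ 0.0338 -0.0095] [10.3  3.9 -4.1]
-0.05 [ 0.0334 -0.0097] [11.1  3.3 -4.1]
[-0.2  0.7  0.4]
scene 277 strap ang 0.006 x@y=-.09,0,.09 [0.0153 0.0147 0.0141] flange 84 [0.00023251 0.02695037] plate front [-0.0263 -0.0253 -0.0236]
top 206 strap ang -0.009 x@y=-.09,0,.09 [0.01   0.0109 0.0117] flange 29 [0.04555607 0.02278702] plate front [-0.0285 -0.0273 -0.0259]
25.7083
```

View pics/c1c.png

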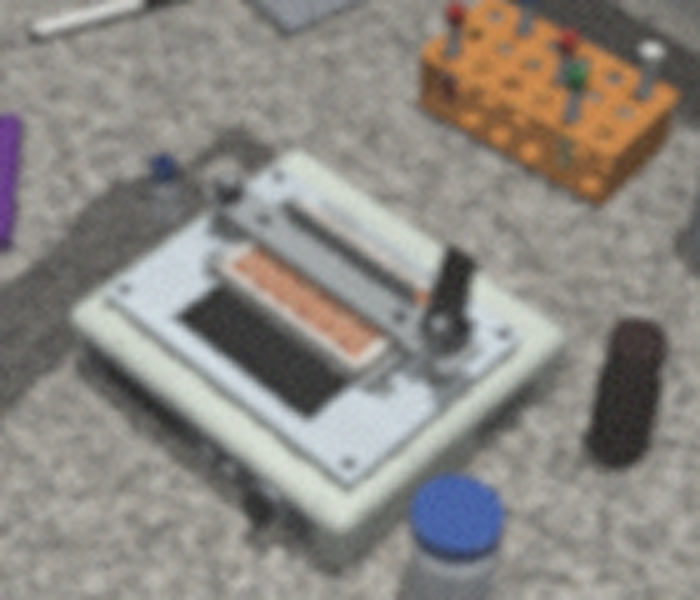

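The strap lies along the shaker's −y, with a fitted angle of about 0 ± 0.01 rad and its end at the stud below the lever (crop ~(440,330)). The plate is against the stop. Now the lever.

```bash
python3 - <<'E'
from h import *
q=down(YAW-np.pi/2); H=np.array([.0125,.107]); Y=-.090
def tcp(th,r=.048,pen=0): 
    e=H+r*np.array([np.sin(th),np.cos(th)])+(.0055-pen)*np.array([-np.cos(th),np.sin(th)])
    return W(e[0]-.0075,Y,e[1])
a=tcp(0); st=W(-.03,Y,a[2])
for th in (0,.5,1,1.52): assert ctrl.ik(tcp(th),q) is not None
ctrl.move_pose(W(-.03,Y,.27),q); ctrl.movel(st,rate=.15); f0=ctrl.get_obs()['wrist_force']
def rep(th):
    o=ctrl.get_obs(); f=o['wrist_force']-f0; print(round(th,2),o['clock'],S(o['position'])[0].round(4),o['position'][2].round(4),f.round(1)); return np.linalg.norm(f)
ctrl.movel(tcp(0),rate=.08); rep(0)
for th in np.arange(.15,1.51,.12):
    ctrl.movel(tcp(th),rate=.08)
    if rep(th)>30: raise SystemExit('stuck')
for pen in np.arange(0,.012,.0015):
    ctrl.movel(tcp(1.52,pen=pen),rate=.04)
    if rep(1.52)>18: break
a=shot('scene','d1')['frame'][130:250,200:340]
cv2.imwrite('pics/d1c.png',cv2.resize(a,None,fx=5,fy=5,interpolation=2)[:,:,::-1])
E
```

```text
0 28.3583 [-0.0007 -0.0902] 0.1552 [-1.3 -0.4 -0.1]
0.15 28.6083 [ 0.0066 -0.09  ] 0.1553 [-1.6  0.2  0.1]
0.27 28.8583 [ 0.0126 -0.09  ] 0.1546 [-2.4 -1.1  0.2]
0.39 29.1083 [ 0.0185 -0.09  ] 0.1533 [-1.5 -0.3 -0.3]
0.51 29.3583 [ 0.0241 -0.09  ] 0.1514 [-1.3 -0.6  0.2]
0.63 29.6083 [ 0.0292 -0.09  ] 0.1488 [-1.5 -0.1  0.4]
0.75 29.8583 [ 0.034 -0.09 ] 0.1456 [-0.4  1.   0.5]
0.87 30.1083 [ 0.0385 -0.09  ] 0.1419 [-1.2  0.1  0.2]
0.99 30.3583 [ 0.0424 -0.09  ] 0.1377 [-0.7  0.1  1. ]
1.11 30.6083 [ 0.0458 -0.09  ] 0.1329 [-1.4 -0.4 -0.4]
1.23 30.8583 [ 0.0486 -0.09  ] 0.1278 [-1.7  0.7  0.7]
1.35 31.1083 [ 0.0507 -0.0899] 0.1224 [-1.9 -0.9  1.6]
1.47 31.3583 [ 0.0521 -0.0899] 0.1168 [-1.1 -0.2  0.5]
1.52 31.6083 [ 0.0526 -0.0899] 0.115 [-1.9 -0.6  3. ]
1.52 31.8583 [ 0.0526 -0.09  ] 0.1147 [-4.1  1.4  7.6]
1.52 32.1083 [ 0.0527 -0.09  ] 0.1144 [-5.9  1.6 14. ]
1.52 32.3583 [ 0.0527 -0.09  ] 0.114 [-8.2  3.  19.2]
```

View pics/d1c.png

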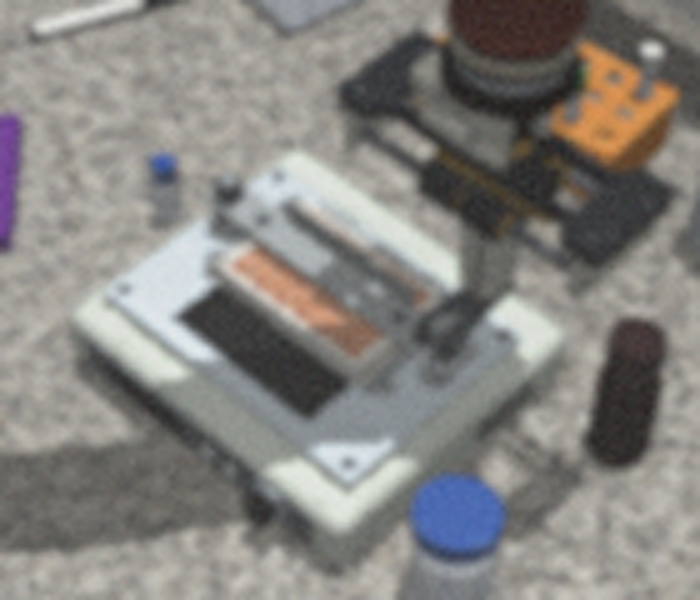

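```bash
python3 - <<'E'
from st import *
o=ctrl.get_obs()['position']; ctrl.movel(o+[0,0,.1],rate=.15); ctrl.move_pose(W(.09,.17,.32),down(YAW)); strapang()
for n in('scene','top'):
    p=shot(n,n+'e'); P,u,v=cloud(p); s=S(P); z=P[:,2]
    st=(z>.080)&(z<.097)&(abs(s[:,0]-.010)<.009)
    for y in(.06,.03,0,-.03,-.06):
        m=st&(abs(s[:,1]-y)<.015); print(n,y,m.sum(),np.median(z[m]).round(4))
    pf=(abs(s[:,0]+.02)<.1)&(abs(s[:,1])<.11)&(abs(z-.064)<.006)&(abs(s[:,1])>.07); print('platform',np.median(z[pf]).round(4))
    le=(abs(s[:,1]+.09)<.012)&(s[:,0]>.03)&(s[:,0]<.075)&(z>.09); print('lever',le.sum(),np.polyfit(s[le,0],z[le],1),np.median(z[le]))
    for t in('well_plate','lever_end','strap_flange'):print(t,[(round(a['p'],2),np.round(a['uv'],1),S(atz(p,a['uv'],{'well_plate':.0655,'lever_end':.109,'strap_flange':.098}[t]))[0].round(4)) for a in ctrl.pinpoint(t,p)[:2]])
print(ctrl.get_obs()['clock'])
a=cv2.imread('pics/scenee.png')[130:250,200:340]; cv2.imwrite('pics/e1c.png',cv2.resize(a,None,fx=5,fy=5,interpolation=2))
E
```

```text
scene 269 strap ang -0.013 x@y=-.09,0,.09 [0.0126 0.0138 0.0149] flange 79 [0.00981137 0.0258456 ] plate front [-0.0258 -0.0244 -0.0237]
top 211 strap ang -0.019 x@y=-.09,0,.09 [0.0094 0.0111 0.0127] flange 32 [0.01011868 0.02305115] plate front [-0.0286 -0.0273 -0.0261]
scene 0.06 42 0.0925
scene 0.03 43 0.0922
scene 0 45 0.091
scene -0.03 49 0.0922
scene -0.06 46 0.0928
platform 0.064
lever 90 [0.06984056 0.10986434] 0.1137823110827223
well_plate [(0.7, array([188.9, 169. ]), array([-0.0975,  0.2449])), (0.69, array([297.2, 296.8]), array([-0.194 , -0.3049]))]
lever_end [(0.7, array([297.8, 186.2]), array([ 0.0619, -0.0871])), (0.69, array([265.1, 204.3]), array([-0.0574, -0.0638]))]
strap_flange [(0.76, array([272.1, 178.8]), array([ 0.0382, -0.0038]))]
top 0.06 32 0.0911
top 0.03 32 0.0914
top 0 34 0.0924
top -0.03 34 0.0915
top -0.06 36 0.0925
platform 0.0639
lever 59 [-0.05197603  0.11610858] 0.1139594133676769
well_plate [(0.81, array([252. , 185.7]), array([0.0177, 0.007 ])), (0.7, array([329.8, 228.9]), array([-0.165, -0.282]))]
lever_end [(0.58, array([274.2, 167.2]), array([ 0.0785, -0.081 ]))]
strap_flange [(0.66, array([255.9, 183. ]), array([ 0.0235, -0.0086]))]
34.8417
```

View pics/e1c.png

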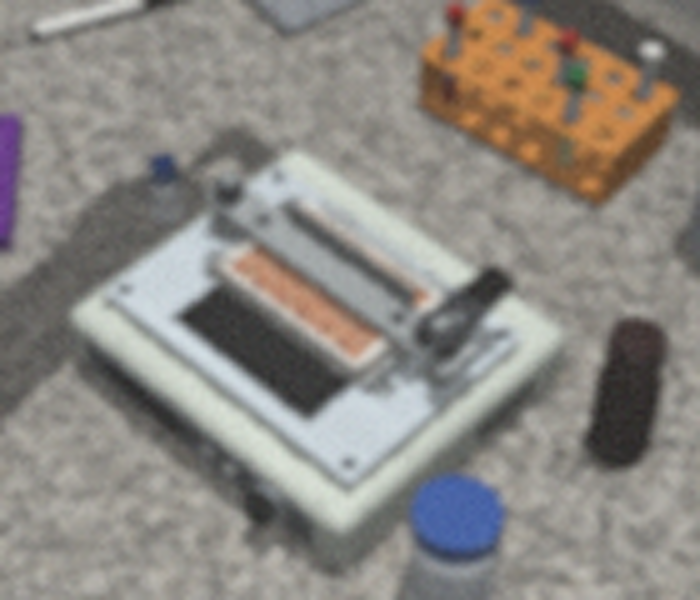

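The lever is now flat (crop (430,330)→(500,280)) and the strap is seated. Depth alone doesn't settle whether the strap has dropped the 3 mm, so I'll gently touch its top from above to measure the height (89 mm clamped, 92 mm not).

```bash
python3 - <<'E'
from st import *
q=down(YAW-np.pi/2)
ctrl.move_pose(W(.008,-.02,.16),q); ctrl.movel(W(.008,-.02,.097),rate=.12); ctrl.pause(.1)
f0=ctrl.get_obs()['wrist_force']
for z in np.arange(.094,.0859,-.001):
    ctrl.movel(W(.008,-.02,z),rate=.03); o=ctrl.get_obs(); fz=(o['wrist_force']-f0)[2]; print(round(z,4),o['position'][2].round(4),fz.round(2))
    if fz>4: break
ctrl.movel(W(.008,-.02,.16),rate=.15); print(ctrl.get_obs()['clock'])
E
```

```text
0.094 0.0942 0.19
0.093 0.093 0.87
0.092 0.0919 1.46
0.091 0.0909 1.22
0.09 0.0906 4.56
38.5083
```

The touch is ambiguous. I have before (c1) and after (scenee) pictures taken from the same camera and arm pose, so I'll measure the strap's image shift between them.

```bash
python3 - <<'E'
from h import *
a=cv2.imread('pics/c1.png',0).astype(np.float32); b=cv2.imread('pics/scenee.png',0).astype(np.float32)
p=ctrl.get_image('scene')
print('expected px shift for 3mm drop',[ (proj(p,W(.012,y,.089))-proj(p,W(.012,y,.092))).round(2) for y in(.05,-.05)])
def ecc(poly3):
    pts=np.array([proj(p,W(*t)) for t in poly3]); m=np.zeros(a.shape,np.uint8); cv2.fillConvexPoly(m,pts.round().astype(np.int32),255)
    M=np.eye(2,3,dtype=np.float32)
    cc,M=cv2.findTransformECC(a,b,M,cv2.MOTION_TRANSLATION,(3,200,1e-6),m,3); return cc,M[:,2].round(3),(m>0).sum()
def rect(x0,x1,y0,y1,z): return [(x0,y0,z),(x1,y0,z),(x1,y1,z),(x0,y1,z)]
print('strap all',ecc(rect(-.004,.034,-.06,.075,.092)))
print('strap flange',ecc(rect(.014,.034,-.06,.05,.1)))
print('strap near pivot',ecc(rect(-.004,.034,.02,.075,.092)))
print('strap near stud',ecc(rect(-.004,.034,-.06,.0,.092)))
print('plate front+mat',ecc(rect(-.07,-.01,-.06,.06,.072)))
print('platform left',ecc(rect(-.09,-.03,.07,.12,.064)))
print('rack',ecc(rect(.2,.27,-.05,.06,.05)))
E
```

```text
expected px shift for 3mm drop [array([0.01, 0.65]), array([-0.03,  0.64])]
strap all (0.9615927839190128, array([-0.565,  0.161], dtype=float32), np.int64(449))Traceback (most recent call last):
  File "<stdin>", line 11, in <module>
  File "<stdin>", line 8, in ecc
cv2.error: OpenCV(4.12.0) /io/opencv/modules/video/src/ecc.cpp:589: error: (-7:Iterations do not converge) The algorithm stopped before its convergence. The correlation is going to be minimized. Images may be uncorrelated or non-overlapped in function 'findTransformECC'
```

```bash
python3 - <<'E'
from h import *
from scipy.optimize import minimize_scalar
a=cv2.imread('pics/c1.png').astype(np.float32); b=cv2.imread('pics/scenee.png').astype(np.float32)
p=ctrl.get_image('scene')
def shift(poly3,lab):
    pts=np.array([proj(p,W(*t)) for t in poly3]); m=np.zeros(a.shape[:2],np.uint8); cv2.fillConvexPoly(m,pts.round().astype(np.int32),255)
    d=proj(p,W(0,-.05,.09))-proj(p,W(0,.05,.09)); d/=np.linalg.norm(d); n=np.array([-d[1],d[0]])
    def c(t):
        M=np.float32([[1,0,n[0]*t],[0,1,n[1]*t]]); w=cv2.warpAffine(b,M,b.shape[1::-1],flags=cv2.INTER_CUBIC|cv2.WARP_INVERSE_MAP)
        e=(w-a)[m>0]; return np.mean((e-e.mean(0))**2)
    r=minimize_scalar(c,bounds=(-2,2),method='bounded'); ex=n@(proj(p,W(.01,0,.089))-proj(p,W(.01,0,.092))); ex2=n@(proj(p,W(.009,0,.092))-proj(p,W(.012,0,.092)))
    print(lab,(m>0).sum(),'shift',round(r.x,2),'cost',round(c(0)),round(r.fun),'exp 3mm drop',ex.round(2),'exp 3mm -x',ex2.round(2))
R=lambda x0,x1,y0,y1,z:[(x0,y0,z),(x1,y0,z),(x1,y1,z),(x0,y1,z)]
shift(R(-.008,.034,-.055,.075,.092),'strap all');shift(R(-.008,.034,.04,.10,.095),'near pivot');shift(R(-.008,.034,.0,.05,.095),'mid');shift(R(-.008,.034,-.055,.0,.095),'near stud')
shift(R(.02,.045,-.04,.05,.105),'flange top')
shift(R(-.09,-.01,-.06,.06,.07),'plate front+mat');shift(R(-.09,-.03,.07,.12,.064),'platform');shift(R(.2,.27,-.05,.06,.05),'rack')
E
```

```text
strap all 460 shift 0.17 cost 45 27 exp 3mm drop 0.53 exp 3mm -x 0.81
near pivot 203 shift 0.04 cost 19 19 exp 3mm drop 0.53 exp 3mm -x 0.81
mid 178 shift 0.14 cost 36 21 exp 3mm drop 0.53 exp 3mm -x 0.81
near stud 195 shift 0.25 cost 60 27 exp 3mm drop 0.53 exp 3mm -x 0.81
flange top 194 shift 0.12 cost 34 24 exp 3mm drop 0.53 exp 3mm -x 0.81
plate front+mat 820 shift -0.0 cost 13 13 exp 3mm drop 0.53 exp 3mm -x 0.81
platform 238 shift -0.04 cost 9 9 exp 3mm drop 0.53 exp 3mm -x 0.81
rack 491 shift -0.01 cost 13 13 exp 3mm drop 0.53 exp 3mm -x 0.81
```

```bash
python3 - <<'E'
from h import *
from scipy.optimize import minimize_scalar
a=cv2.imread('pics/c2.png').astype(np.float32); b=cv2.imread('pics/tope.png').astype(np.float32)
p=ctrl.get_image('top')
def shift(poly3,lab,y):
    pts=np.array([proj(p,W(*t)) for t in poly3]); m=np.zeros(a.shape[:2],np.uint8); cv2.fillConvexPoly(m,pts.round().astype(np.int32),255)
    d=proj(p,W(0,-.05,.09))-proj(p,W(0,.05,.09)); d/=np.linalg.norm(d); n=np.array([-d[1],d[0]])
    def c(t):
        M=np.float32([[1,0,n[0]*t],[0,1,n[1]*t]]); w=cv2.warpAffine(b,M,b.shape[1::-1],flags=cv2.INTER_CUBIC|cv2.WARP_INVERSE_MAP)
        e=(w-a)[m>0]; return np.mean((e-e.mean(0))**2)
    r=minimize_scalar(c,bounds=(-2,2),method='bounded'); ex=n@(proj(p,W(.01,y,.089))-proj(p,W(.01,y,.092))); ex2=n@(proj(p,W(.01-.008*(.09-y),y,.092))-proj(p,W(.01,y,.092)))
    print(lab,(m>0).sum(),'shift',round(r.x,3),'cost',round(c(0),1),round(r.fun,1),'exp 3mm drop',ex.round(3),'exp .008 rot',ex2.round(3))
R=lambda x0,x1,y0,y1,z:[(x0,y0,z),(x1,y0,z),(x1,y1,z),(x0,y1,z)]
for l,y0,y1 in(('all',-.055,.075),('pivot',.04,.1),('mid',0,.05),('stud',-.055,0)): shift(R(-.012,.035,y0,y1,.092),l,(y0+y1)/2)
shift(R(-.1,-.03,-.1,.1,.065),'platform',0);shift(R(.2,.27,-.05,.06,.05),'rack',0)
E
```

```text
all 479 shift 0.19 cost 164.0 133.6 exp 3mm drop 0.086 exp .008 rot 0.167
pivot 222 shift 0.039 cost 24.2 23.1 exp 3mm drop 0.086 exp .008 rot 0.042
mid 190 shift 0.15 cost 139.9 118.5 exp 3mm drop 0.086 exp .008 rot 0.136
stud 216 shift 0.3 cost 255.6 176.9 exp 3mm drop 0.086 exp .008 rot 0.245
platform 1017 shift 0.023 cost 0.4 1.5 exp 3mm drop 0.086 exp .008 rot 0.188
rack 538 shift -0.002 cost 0.4 0.4 exp 3mm drop 0.086 exp .008 rot 0.188
```

Both views show the strap turned about 0.008 rad further in while the lever went down, with no clear 3 mm drop. The touch height (about 90.7 mm) and the low lever force agree. So it probably wasn't fully seated and isn't clamped. There's time to mend it: raise the lever, seat the strap more firmly, then lower the lever again.

```bash
python3 - <<'E'
from h import *
q=down(YAW-np.pi/2); H=np.array([.0125,.107]); Y=-.090
def g(th,r=.045): return W(H[0]+r*np.sin(th),Y,H[1]+r*np.cos(th)-.019)
def rep(l):
    o=ctrl.get_obs(); print(l,round(o['clock'],2),S(o['position'])[0].round(4),o['position'][2].round(4),o['wrist_force'].round(1),round(o['finger_gap'],3))
ctrl.move_gripper(.5,20)
ctrl.move_pose(g(1.5)+[0,0,.06],q); ctrl.movel(g(1.5),rate=.15); ctrl.move_gripper(0,20); rep('grip')
for th in np.arange(1.3,.05,-.2): ctrl.movel(g(th),rate=.1); rep(round(th,2))
ctrl.move_gripper(.5); ctrl.movel(g(.1)+[0,0,.08],rate=.25); rep('off')
p=shot('scene','f1'); a=p['frame'][130:250,200:340]; cv2.imwrite('pics/f1c.png',cv2.resize(a,None,fx=5,fy=5,interpolation=2)[:,:,::-1])
P,u,v=cloud(p); s=S(P); z=P[:,2]
le=(z>.112)&(z<.166)&(abs(s[:,0]-.012)<.05)&(abs(s[:,1]+.09)<.03); k=np.polyfit(z[le],s[le,0],1); print('lever x@107,150',np.polyval(k,[.107,.150]).round(4),z[le].max())
E
```

```text
grip 41.04 [ 0.0579 -0.0889] 0.0919 [0.5 2.8 4.1] 0.246
1.3 41.29 [ 0.0558 -0.0889] 0.1002 [ 0.4  4.  -0.4] 0.245
1.1 41.54 [ 0.0525 -0.0889] 0.1085 [0.9 4.  0.6] 0.244
0.9 41.79 [ 0.0468 -0.0889] 0.1162 [-0.1  6.1  0.9] 0.252
0.7 42.04 [ 0.0411 -0.0888] 0.1226 [0.2 4.9 0.2] 0.257
0.5 42.29 [ 0.0339 -0.0888] 0.1277 [-0.2  5.4 -0.1] 0.262
0.3 42.54 [ 0.0258 -0.0887] 0.1311 [ 1.   4.7 -0.8] 0.262
0.1 42.79 [ 0.0174 -0.0887] 0.1328 [ 1.6  4.9 -1.4] 0.261
off 43.85 [ 0.0171 -0.09  ] 0.2135 [-1.  -0.6 -0.9] 0.504
lever x@107,150 [0.0137 0.0124] 0.16580748910091392
```

View pics/f1c.png

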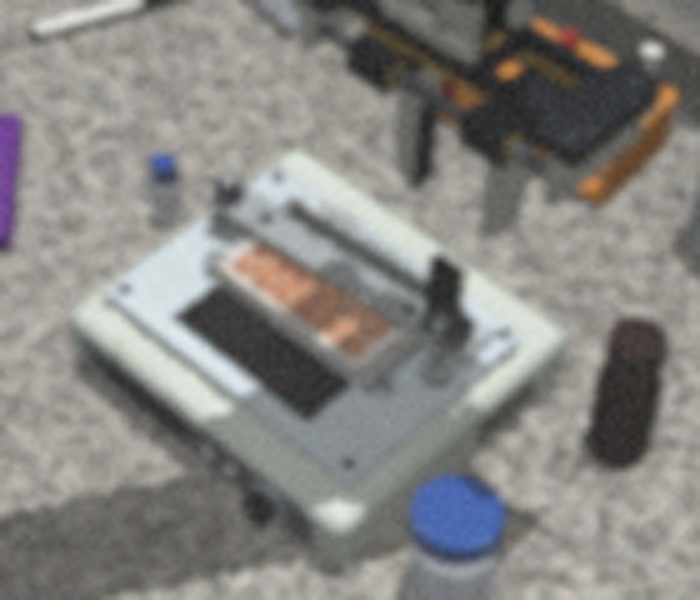

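The lever is upright again (crop (445,285)), and the strap has opened slightly (near bolt now at (410,305)). Next I'll re-seat it firmly.

```bash
python3 - <<'E'
from st import *
R=.13
def go(phi,off,z,rate=.12): ctrl.movel(W(*strap_tcp(phi,R,off),z),down(YAW+phi-np.pi/2),rate=rate)
ctrl.move_gripper(0,20)
ctrl.move_pose(W(*strap_tcp(.15,R,.034),.15),down(YAW+.15-np.pi/2)); go(.15,.034,.098,.15); f0=ctrl.get_obs()['wrist_force']
for phi in [.1,.05,.02,0,-.02,-.04,-.06,-.08,-.1,-.12]:
    go(phi,.0205,.098,.08); o=ctrl.get_obs(); f=o['wrist_force']-f0
    print(round(phi,3),round(o['clock'],2),S(o['position']).round(4)[0],f.round(1))
    if f[0]>22: break
go(.12,.03,.098,.15); go(.12,.03,.2,.25)
strapang(); print(ctrl.get_obs()['clock'])
a=shot('scene','g1')['frame'][130:250,200:340]; cv2.imwrite('pics/g1c.png',cv2.resize(a,None,fx=5,fy=5,interpolation=2)[:,:,::-1])
E
```

```text
0.1 46.14 [ 0.046  -0.0375] [-1.4  0.9  0.4]
0.05 46.39 [ 0.0394 -0.0388] [-1.  -0.4  0.8]
0.02 46.64 [ 0.0368 -0.0392] [ 1.8 -0.  -0. ]
0 46.89 [ 0.0348 -0.0395] [ 4.9  0.9 -0.2]
-0.02 47.14 [ 0.0334 -0.0398] [ 6.4  1.5 -0.6]
-0.04 47.39 [ 0.0321 -0.0399] [ 8.8  2.2 -0.5]
-0.06 47.64 [ 0.0307 -0.0401] [10.   2.3 -2.5]
-0.08 47.89 [ 0.0292 -0.0403] [11.   3.1 -1.9]
-0.1 48.14 [ 0.0278 -0.0405] [13.2  2.2 -2.3]
-0.12 48.39 [ 0.0264 -0.0407] [15.2  2.4 -3.8]
scene 280 strap ang 0.017 x@y=-.09,0,.09 [0.0172 0.0157 0.0142] flange 82 [-0.01875447  0.02831113] plate front [-0.0256 -0.0248 -0.0239]
top 22 strap ang 0.527 x@y=-.09,0,.09 [ 0.0337 -0.0187 -0.0712] flange 2 None plate front [-0.0262 -0.0259 -0.0256]
49.475
```

View pics/g1c.png

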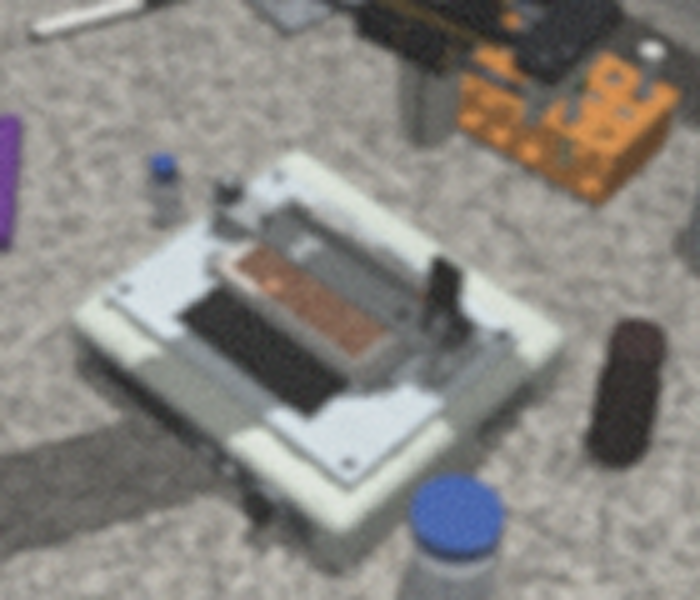

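The resistance is a springy stop: force rises linearly and the strap sits at about 0.00 to 0.02 rad. A hard push can make it rebound when released, so I'll seat it gently, unload slowly, and lower the lever again while watching the force.

```bash
python3 - <<'E'
from h import *
R=.13
def rep(l):
    o=ctrl.get_obs(); print(l,round(o['clock'],2),S(o['position'])[0].round(4),o['position'][2].round(4),(o['wrist_force']-f0).round(1))
def go(phi,off,z,rate=.12): ctrl.movel(W(*strap_tcp(phi,R,off),z),down(YAW+phi-np.pi/2),rate=rate)
f0=0
go(.12,.03,.098,.2); f0=ctrl.get_obs()['wrist_force']; go(.03,.0205,.098,.08); rep('a'); go(.0,.0205,.098,.03); rep('b'); go(.03,.0205,.098,.02); rep('c'); go(.06,.0205,.098,.06); go(.06,.0205,.17,.25)
q=down(YAW-np.pi/2); H=np.array([.0125,.107]); Y=-.090
def tcp(th,r=.050,pen=0):
    e=H+r*np.array([np.sin(th),np.cos(th)])+(.0055-pen)*np.array([-np.cos(th),np.sin(th)]); return W(e[0]-.0075,Y,e[1])
ctrl.movel(W(.03,-.03,.2),q,rate=.3); ctrl.movel(W(-.022,Y,.19),rate=.3); ctrl.movel(W(-.022,Y,.157),rate=.15); f0=ctrl.get_obs()['wrist_force']; rep('start')
for th in(.1,.45,.8,1.05,1.25,1.4,1.52): ctrl.movel(tcp(th),rate=.12); rep(th)
for pen in(.002,.004,.0055): ctrl.movel(tcp(1.52,pen=pen),rate=.04); rep(pen)
o=ctrl.get_obs()['position']; ctrl.movel(o+[0,0,.08],rate=.25); rep('up')
p=shot('scene','h1'); a=p['frame'][130:250,200:340]; cv2.imwrite('pics/h1c.png',cv2.resize(a,None,fx=5,fy=5,interpolation=2)[:,:,::-1])
E
```

```text
a 50.6 [ 0.0379 -0.0396] 0.0995 [1.5 0.9 0.4]
b 50.88 [ 0.035  -0.0403] 0.099 [4.8 0.2 1.8]
c 51.23 [ 0.0368 -0.0395] 0.0981 [ 3.  -0.1  2.3]
start 52.97 [-0.0219 -0.0889] 0.1561 [0. 0. 0.]
0.1 53.34 [ 0.0049 -0.09  ] 0.1578 [-0.6 -0.3 -0.9]
0.45 53.64 [ 0.0214 -0.09  ] 0.1544 [-1.3  0.  -1.7]
0.8 53.94 [ 0.0367 -0.0899] 0.1456 [-0.6 -0.5  0. ]
1.05 54.2 [ 0.0454 -0.09  ] 0.1365 [-0.2 -0.4 -0.2]
1.25 54.45 [ 0.0507 -0.09  ] 0.1276 [-1.1 -0.5 -1.2]
1.4 54.7 [ 0.0533 -0.0899] 0.1204 [-0.3 -0.5 -0.8]
1.52 54.95 [ 0.0549 -0.0901] 0.1151 [-0.3 -0.8  1.5]
0.002 55.2 [ 0.0551 -0.0902] 0.1146 [-3.2  1.   9.2]
0.004 55.45 [ 0.0551 -0.0902] 0.1142 [-5.7  1.1 17.3]
0.0055 55.7 [ 0.0552 -0.0903] 0.1139 [-8.1  2.  22.6]
up 56.18 [ 0.0551 -0.09  ] 0.1939 [-1.3 -0.4 -1.3]
```

View pics/h1c.png

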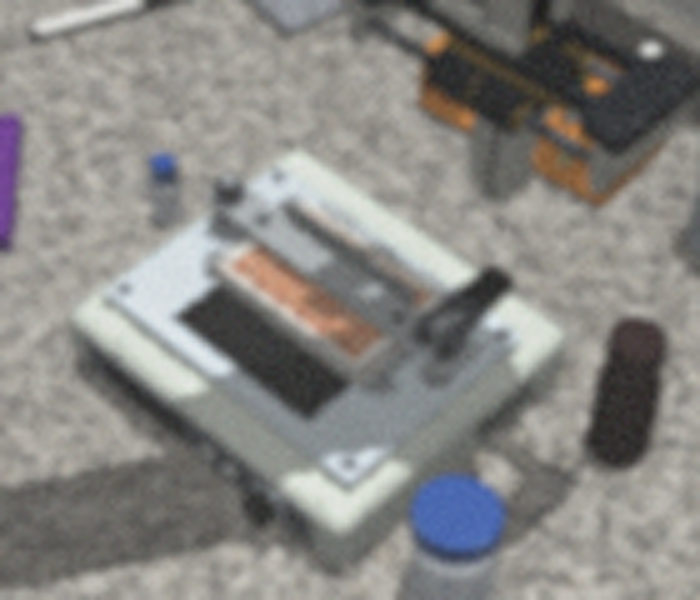

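```bash
python3 - <<'E'
from st import *
strapang(); print(ctrl.get_obs()['clock'],F()); print(ctrl.hand_in())
E
```

```text
scene 274 strap ang -0.02 x@y=-.09,0,.09 [0.0119 0.0136 0.0154] flange 82 [0.00055337 0.02587161] plate front [-0.0257 -0.0246 -0.0237]
top 71 strap ang 0.078 x@y=-.09,0,.09 [0.0235 0.0164 0.0093] flange 11 [-0.23463865  0.03073707] plate front 3
56.3333 [-0.5  0.1 -0.9]
the job is handed in; nothing more can be done
None
```

I did all three pushes and handed the job in at 56.3 s of 64. I could not confirm that the strap is really clamped down on the plate.

- **Plate:** I pushed it back until it met a hard stop, with the force rising to 7 N. Its front edge stayed in the same place in later depth checks.
- **Strap:** I swung it round to a springy stop. The scene camera put it at about −0.02 rad at the end. The top camera's last value, 0.078, came from few points because the arm was in the way. Earlier unobstructed views gave −0.02 to +0.01.
- **Lever:** I pushed it down flat to its stop, with 19 N the first time and 22 N the second. It looks flat in the last picture.
- **Second try:** After the first lowering I doubted the clamping, so I gripped the lever upright again, re-seated the strap gently and lowered the lever again.

**Checks that disagreed:**
- The lever met only about 1 to 2 N on the way down, where up to 8 N was expected.
- After the first lowering, the strap's top was at about 90.7 mm by touch and 92 mm by depth, against 89 mm expected when clamped.
- I had no time to repeat the height check after the second lowering.

**Bystanders:** I saw no sign of the jar, dark bottle or vial having moved in the pictures. I did not check the trough and pipette after the start, but the arm did not work near them.

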